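# Seat the tapered plug of a drain cock

### The arm

A 6-joint arm with a two-finger parallel gripper is mounted at the origin on a cart in front of the work surface, level with it; the furniture and walls round the work are solid. World frame = base frame: x ahead of the robot, y to its left, z up, the work surface at z = 0. Lengths are in m, angles in rad, forces in N, time in s.
With the tool pointing down it reaches from about 0.425 to 0.95 m from the base axis. Payload 3.5 kg.
Tool frame: the origin (TCP) lies at the very end of the fingers, on their centre line; the grasp point (between the pads) lies 19 mm behind it; y points along the fingers, z is the direction in which the jaws open and shut, and the axes are right-handed (so a half turn about y gives the same grasp; the last joint's range is limited). The gripper opens to 85 mm and grips with 20 to 120 N. Pads are 22 mm wide; open, the fingers measure 114 mm over their backs; the gripper's body (76 mm by 85 mm) begins 54 mm behind the grasp point. The pads swing forward as they close: fully open they stand 13 mm farther back than shut.
Start: joints at [1.157, 0.286, 1.577, -0, 1.279, -0.15], TCP at [0.176, 0.652, 0.231] pointing down, gripper open.
Joint ranges: [-2.77, 2.77], [-0.9, 2.22], [0.21, 2.48], [-1.53, 4.67], [0.24, 2.81], [-2.84, 2.84]. Speed limits (rad/s): [2.79, 2.79, 3.14, 3.14, 3.14, 3.14].

### API

Orientations are given as a unit quaternion [x, y, z, w].
In Python, from plant import ctrl, cams gives the robot as it stands.
- The arm moves only by the tool play_rows, never from a script. Its argument "steps" is a list of rows, each an object of numbers: "claw": the finger opening in cm, from 0 to 8.54; "tx", "ty", "tz": the shift along the tool's x, y, z in cm; "ax", "ay", "az": the turn, a rotation vector about the tool's x, y, z in degrees. A call has 1 to 12 rows; each row is the pose to reach, as a shift and turn from the pose commanded when the call began, along the tool's axes at that moment; what a row does not reach only later rows make up. A row lasts 1/12 s, in which the tool goes at most 41.7 mm and 7.16 degrees, less where a joint would pass 70% of its speed; a pose out of reach is approached as far as the arm can. A call with a gripper value outside its range is refused whole. The fingers move at their own pace and stop on an object; "grip_force" is the grip in N (left out, the last holds). Time passes only in rows, so rows that repeat a pose let the fingers close. It gives the time, the measured TCP pose, the force and the opening at its end, in the units of the state.
- ctrl.get_state(): the state, without advancing time (a new reading comes with each control period).
- cams.read_camera(name): name is "side" or "top"; returns (picture, depth): 400x640x3 uint8, blue, green, red; 400x640 float32, m along the optical axis (not along the pixel's ray), 0 where there is no reading.
- cams.camera_model(name): a dict with "intrinsics" (3x3 intrinsics, pixels), "distortion" ([k1, k2, p1, p2, k3] as OpenCV has them; the pictures are not rectified), "rvec" (rotation vector, rad) and "tvec" (3), from world to camera coordinates, as OpenCV has them. Camera axes: x right, y down, z forward; pixel columns grow to the right and rows downward; lengths in m; the calibration is good to about 2 mm. A picture is of the moment at which its call begins. camera_model takes no time and is no camera call.
- ctrl.sign_off(): hands the job in, once; it reports no verdict.
The state is a dict: "time": time; "qpos": joint angles; "dq": joint speeds; "joint_efforts": joint torques, N m; "eef_pos": TCP position; "tcp_rot": TCP orientation; "contact_force": force on the tool from outside, world axes, zero at the start; "wrist_torque": the same for the moment, N m; "opening": opening from 0.0 (shut) to 1.0 (fully open).
Only numpy, scipy, OpenCV 4.12 (cv2) and the standard library are available. Lean on these libraries where they do the work, as an engineer would, in place of code of your own. Each camera call takes 0.05 s, during which the arm holds its last target.

### The job

Take the brass tapered plug with the red tee handle out of its wooden rest and lower it into the bore of the brass cock with the handle in line with the two hose tails. Then, pressing it down firmly but not hard (about 12 N; much over 15 N spoils the seat), turn it a quarter turn either way under that pressure until the handle stands square across the hose tails, so that it wedges home and stays there against the lift spring when you let go. Leave the wax dish, the tape roll and the red scrap tin where they are.

Things in the scene. Friction and masses are not known exactly. Their poses are not given: they have to be found in the camera images.
- plug_grip (a point): Centre of the red tee handle of the loose brass plug (250 g): a flat bar 56 mm long (x), 12 mm thick (y), 28 mm tall (z, up). Under the bar come a 17 mm neck and, 28 to 32 mm below this point, a round collar 34 mm across. At the start the plug stands in a wooden rest with its collar on the rest's top.
- plug_foot (a point): Centre of the plug's foot, 78 mm straight below the handle's centre. The foot is 17 mm across; above it a smooth taper 38 mm long widens to 24.6 mm (1 in 5 on the diameter).
- rest: Light wooden block, 74 x 74 mm and 54 mm tall, fixed, with a 27 mm hole in the middle of its top in which the plug stands. Origin at the centre of its underside, z up. At the start the plug's foot hangs 46 mm deep in it, with 1 mm of play.
- cock: Brass drain cock, fixed upright on a dark 76 mm square flange. Origin under the flange on the bench, z up along the bore; x runs along the two hose tails, which reach 68 mm to each side at 46 mm height, 22 mm thick. Pressed down with about 12 N while it turns (which takes about 0.2 N m), the plug wedges and holds; turned without pressure it loses its hold.
- cock_mouth (a point): Centre of the bore's mouth, 75 mm above the bench, barrel 51 mm across. The bore (24 mm wide here, greased, friction about 0.3) has the plug's taper. Its gauge varies: the plug first touches all round with its handle's centre 38.5 to 45.5 mm above this point, to be found by feel, and is drawn in 1 to 2 mm further by pressing and turning.
- lift_pin (a joint): Spring lift pin in the bottom of the bore, travel in m, 0 when up, growing as it is pushed down. It meets the plug's foot when the handle's centre is 51 mm above the mouth, pushes up with 5.6 N there and 0.15 N more for each mm, and so lifts out a plug that is not wedged.
- dish_pattern: Violet wax dish, 109 mm across, 22 mm high, a bystander. Origin at the centre of its underside.
- tape_roll: Roll of masking tape lying flat, 93 mm across, 24 mm high, a bystander. Origin at the centre of its underside.
- scrap_tin: Square red tin full of scrap, 67 x 68 mm, 188 mm high with what sticks out, a bystander. Origin at the centre of its underside.
Not all that is in view belongs to the job. Leave any black look-alike of the part that bears plug_grip alone. What is shaped like the cock but green is not meant.

How it is judged:
By the outcome, as a careful person would: the job done as asked, in the order asked, and still so for the second after the job is handed in, with the robot touching nothing.
It also fails if it takes over 58 s, if anything falls off the work surface, if the arm or the gripper's body presses on something with over 40 N, if the wrist force passes 120 N, or if a joint passes its speed limit or range.

## Working session

There is one attempt and no reset: what is moved stays moved. The work goes in short steps, Python scripts to look and compute and a tool call to move; the robot and the scene stay as the last step left them, time stands still between calls to the robot, and variables do not carry over. Pictures are saved under pics/ and viewed, and the job is handed in when it is done.

Besides the shell and the picture viewer there is one more tool, called by a JSON object that holds its "name" and its "arguments", one argument or row to a line. play_rows: Moves the arm, as the interface text tells. Its arguments: {"type":"object","properties":{"steps":{"type":"array","items":{"type":"object","properties":{"claw":{"type":"number"},"tx":{"type":"number"},"ty":{"type":"number"},"tz":{"type":"number"},"ax":{"type":"number"},"ay":{"type":"number"},"az":{"type":"number"}}}},"grip_force":{"type":"number"}},"required":["steps"]}

```bash
ls; mkdir -p pics; python3 - <<'E'
from plant import ctrl,cams
import cv2,numpy as np
print(ctrl.get_state())
for n in("side","top"):
    p,d=cams.read_camera(n); cv2.imwrite(f"pics/{n}0.png",p); np.save(f"pics/{n}0.npy",d); m=cams.camera_model(n); print(n,m)
    R=cv2.Rodrigues(np.array(m['rvec']))[0]; print(-R.T@np.array(m['tvec']).ravel(), R[2])
E
```

```text
pics
{'time': 0.0, 'qpos': array([ 1.15700698e+00,  2.87188406e-01,  1.57816812e+00,  1.70855679e-05,
        1.27862139e+00, -1.50029721e-01]), 'dq': array([-8.81757747e-04, -1.46293557e-03,  1.15882693e-03,  1.74009420e-04,
        1.31606512e-03, -4.97306896e-05]), 'joint_efforts': array([ 4.82591690e-05, -4.05978119e+01, -2.92628056e+01, -1.31776492e-04,
        5.74883787e-03,  1.49224104e-05]), 'eef_pos': array([0.17569984, 0.65105047, 0.22993683]), 'tcp_rot': array([ 0.70177428, -0.09322485,  0.09274454, -0.70015744]), 'contact_force': array([ 0.07696653, -0.17738553, -0.45720977]), 'wrist_torque': array([-0.02598597, -0.00040771,  0.01485543]), 'opening': 0.9997610125413303}
side {'intrinsics': array([[391.69121682,   0.        , 317.93208564],
       [  0.        , 391.69121682, 202.97314218],
       [  0.        ,   0.        ,   1.        ]]), 'distortion': array([0.02298752, 0.        , 0.        , 0.        , 0.        ]), 'rvec': array([ 2.15399554, -0.11101627,  0.06460985]), 'tvec': array([-0.54959273,  0.13361426,  0.89325198])}
[ 0.47414925 -0.72435991  0.60686841] [ 0.08927966  0.82872164 -0.55249398]
top {'intrinsics': array([[491.27587319,   0.        , 322.77439265],
       [  0.        , 491.27587319, 194.46290921],
       [  0.        ,   0.        ,   1.        ]]), 'distortion': array([-0.12668587,  0.        ,  0.        ,  0.        ,  0.        ]), 'rvec': array([ 2.19402883, -2.20172819,  0.0804645 ]), 'tvec': array([0.05505078, 0.56087918, 1.5671323 ])}
[0.46707059 0.0750452  1.59678833] [ 0.05936343 -0.01386832 -0.9981401 ]
```

View pics/side0.png

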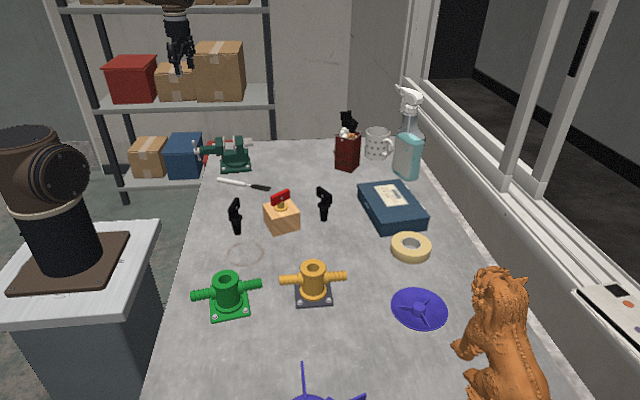

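View pics/top0.png

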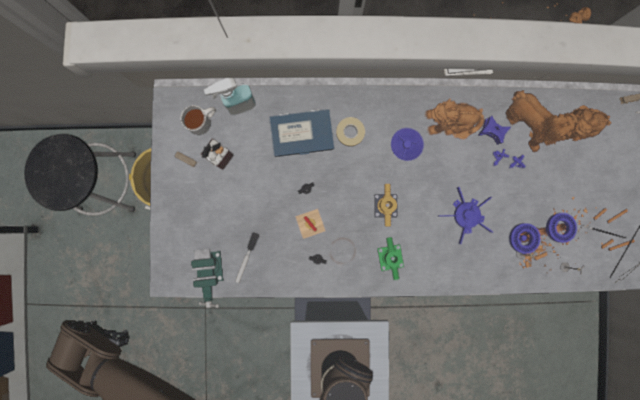

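```bash
cat > h.py <<'E'
import cv2,numpy as np
from plant import ctrl,cams
def ray(n,uv):
    m=cams.camera_model(n);R=cv2.Rodrigues(np.array(m['rvec']))[0]
    c=-R.T@np.array(m['tvec']).ravel()
    u=cv2.undistortPoints(np.array(uv,float).reshape(-1,1,2),m['intrinsics'],m['distortion']).reshape(-1,2)
    return c,np.c_[u,np.ones(len(u))]@R
def onplane(n,uv,z):
    c,d=ray(n,uv); return c+d*((z-c[2])/d[:,2])[:,None]
def proj(n,P):
    m=cams.camera_model(n);return cv2.projectPoints(np.array(P,float).reshape(-1,1,3),m['rvec'],m['tvec'],m['intrinsics'],m['distortion'])[0].reshape(-1,2)
def two(uvs,uvt):
    c1,d1=ray('side',[uvs]);c2,d2=ray('top',[uvt]);d1=d1[0];d2=d2[0]
    s=np.linalg.lstsq(np.c_[d1,-d2],c2-c1,rcond=None)[0]
    return (c1+s[0]*d1+c2+s[1]*d2)/2, np.linalg.norm(c1+s[0]*d1-c2-s[1]*d2)
def crop(n,img,x0,y0,x1,y1,k,f): cv2.imwrite(f,cv2.resize(img[y0:y1,x0:x1],None,fx=k,fy=k,interpolation=cv2.INTER_CUBIC))
E
python3 - <<'E'
from h import *
t=cv2.imread('pics/top0.png');s=cv2.imread('pics/side0.png')
a=cv2.resize(t[170:280,285:415],(780,660)[:2]) if 0 else None
crop('top',t,280,170,420,280,5,'pics/tc.png'); crop('side',s,180,170,360,325,4,'pics/sc.png')
for n,im,box in(('top',t,(290,200,330,245)),('side',s,(260,180,300,240))):
    h=cv2.cvtColor(im,cv2.COLOR_BGR2HSV);H,S,V=cv2.split(h)
    m=(((H<5)|(H>172))&(S>150)).astype(np.uint8);k=np.zeros_like(m);k[box[1]:box[3],box[0]:box[2]]=1;m*=k
    ys,xs=np.nonzero(m);print(n,len(xs),xs.min(),xs.max(),ys.min(),ys.max(),xs.mean(),ys.mean(),cv2.minAreaRect(np.c_[xs,ys].astype(np.float32)))
    if n=='top':
        W=onplane('top',np.c_[xs,ys],0.1);print(W.mean(0));w,v=np.linalg.eigh(np.cov(W[:,:2].T));print(v[:,1],np.degrees(np.arctan2(v[1,1],v[0,1])),np.sqrt(w*12))
# yellow cock
for n,im,box in(('top',t,(365,175,410,235)),('side',s,(270,250,355,310))):
    h=cv2.cvtColor(im,cv2.COLOR_BGR2HSV);H,S,V=cv2.split(h)
    m=((abs(H.astype(int)-21)<6)&(S>120)).astype(np.uint8);k=np.zeros_like(m);k[box[1]:box[3],box[0]:box[2]]=1;m*=k
    ys,xs=np.nonzero(m);print(n,len(xs),xs.min(),xs.max(),ys.min(),ys.max(),xs.mean(),ys.mean())
    if n=='top':
        W=onplane('top',np.c_[xs,ys],0.057);w,v=np.linalg.eigh(np.cov(W[:,:2].T));print(v[:,1],np.degrees(np.arctan2(v[1,1],v[0,1])),np.sqrt(w*12))
E
```

```text
top 30 305 315 217 229 309.73333333333335 223.2 ((309.7162170410156, 223.20266723632812), (15.57718276977539, 2.0924572944641113), 54.462318420410156)
[0.46863437 0.09427201 0.1       ]
[-0.78833034 -0.6152522 ] -142.02975201617798 [0.00605737 0.04700476]
side 177 271 289 189 205 279.49152542372883 196.72316384180792 ((279.70001220703125, 196.90003967285156), (9.391485214233398, 21.913463592529297), 63.43495178222656)
top 108 379 395 185 225 387.0833333333333 203.91666666666666
[-0.99988646  0.01506857] 179.13660167230398 [0.02960099 0.13834236]
side 1367 279 346 259 300 312.57278712509145 279.04901243599124
```

View pics/tc.png

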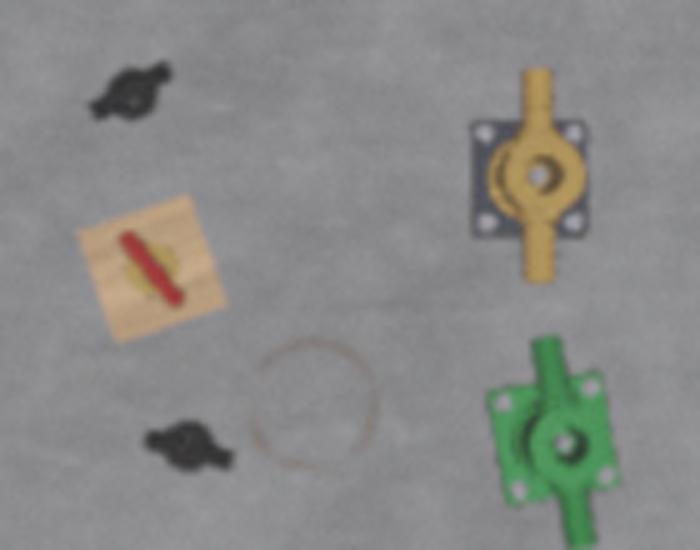

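View pics/sc.png

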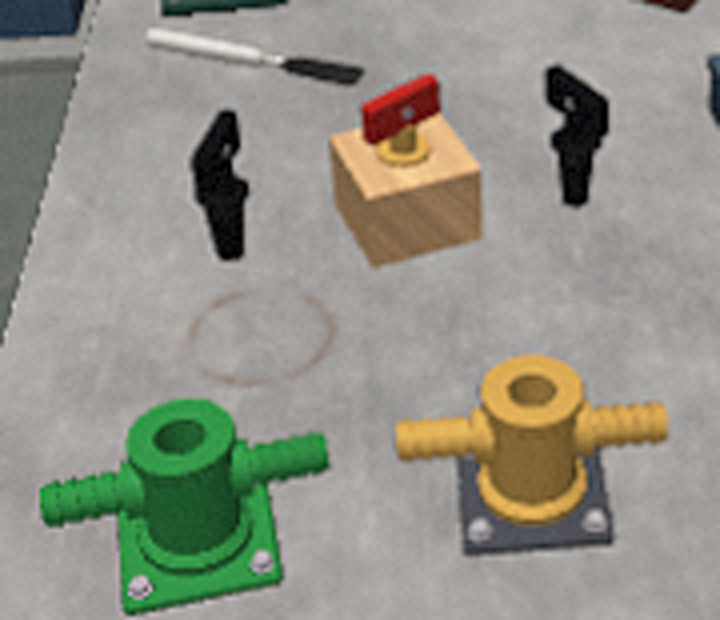

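```bash
python3 - <<'E'
from h import *
from scipy.spatial.transform import Rotation as Ro
np.set_printoptions(precision=4,suppress=True)
print(Ro.from_quat(ctrl.get_state()['tcp_rot']).as_matrix())
t=cv2.imread('pics/top0.png');s=cv2.imread('pics/side0.png')
# plug: looser redness
r=t[:,:,2].astype(float)-t[:,:,1]; w=np.clip(r[210:240,298:324]-75,0,None); print(w.max())
ys,xs=np.nonzero(w>0);ww=w[ys,xs];uv=np.c_[xs+298,ys+210];W=onplane('top',uv,.1)
c=(W*ww[:,None]).sum(0)/ww.sum();C=np.cov(W[:,:2].T,aweights=ww);e,v=np.linalg.eigh(C);print('plug top',c,np.degrees(np.arctan2(v[1,1],v[0,1])),np.sqrt(e*12),(uv*ww[:,None]).sum(0)/ww.sum())
r=s[:,:,2].astype(float)-s[:,:,1]; w=(r[180:212,262:298]>90); ys,xs=np.nonzero(w);print('side red',xs.mean()+262,ys.mean()+180)
print(two((xs.mean()+262,ys.mean()+180),(310.2,223.2)))
print(proj('side',[c-[0,0,.014]]))
# cock
cr=lambda x,y,k,x0,y0:((x+.5)/k-.5+x0,(y+.5)/k-.5+y0)
print('mouth two',two(cr(532,388,4,180,170),cr(541,176,5,280,170)))
print(onplane('side',[cr(532,388,4,180,170)],.075),onplane('top',[cr(541,176,5,280,170)],.075))
ends=onplane('top',[cr(538,69,5,280,170),cr(540,282,5,280,170)],.046);print(ends,np.degrees(np.arctan2(*(ends[0]-ends[1])[[1,0]])))
print('flange',onplane('top',[cr(530,179,5,280,170)],.006))
for n,box in(('top',(370,175,405,235)),):
    hh=cv2.cvtColor(t,cv2.COLOR_BGR2HSV);m=((abs(hh[...,0].astype(int)-20)<9)&(hh[...,1]>90)).astype(np.uint8);k=np.zeros_like(m);k[175:235,370:405]=1;m*=k
    ys,xs=np.nonzero(m);W=onplane('top',np.c_[xs,ys],.05);
    sel=abs(W[:,0]-ends[:,0].mean())>.036;P=W[sel]
    a=P[P[:,0]>ends[:,0].mean()];b=P[P[:,0]<ends[:,0].mean()]
    print(len(a),len(b),a.mean(0),b.mean(0),W[:,0].max(),W[:,0].min(), np.degrees(np.arctan2(*(a.mean(0)-b.mean(0))[[1,0]])))
E
```

```text
[[ 0.9654 -0.0009  0.2608]
 [-0.2608 -0.002   0.9654]
 [-0.0003 -1.     -0.0022]]
26.0
plug top [0.4687 0.0942 0.1   ] -141.68254907192775 [0.006  0.0489] [309.7568 223.1915]
side red 278.7285714285714 194.02857142857144
(array([0.4671, 0.0929, 0.0947]), np.float64(0.0031001259500928286))
[[280.1727 196.6547]]
mouth two (array([ 0.5255, -0.1488,  0.0724]), np.float64(0.001304653054771031))
[[ 0.5259 -0.1516  0.075 ]] [[ 0.5247 -0.1484  0.075 ]]
[[ 0.5939 -0.1515  0.046 ]
 [ 0.4587 -0.1513  0.046 ]] -0.09239034430075338
flange [[ 0.5254 -0.1513  0.006 ]]
50 58 [ 0.5774 -0.1501  0.05  ] [ 0.4761 -0.1506  0.05  ] 0.5916850663009987 0.46182956055267843 0.2672592139081795
```

```bash
cat >> h.py <<'E'
from scipy.spatial.transform import Rotation as Ro
def shift(p,yaw):
    s=ctrl.get_state();R=Ro.from_quat(s['tcp_rot']).as_matrix()
    y=np.radians(yaw);z=np.array([np.cos(y),np.sin(y),0]);yy=np.array([0,0,-1.]);T=np.c_[np.cross(yy,z),yy,z]
    print('t cm',(R.T@(np.array(p)-s['eef_pos'])*100).round(2),'a deg',np.degrees(Ro.from_matrix(R.T@T).as_rotvec()).round(2),'pos',s['eef_pos'].round(4),'F',s['contact_force'].round(2),'t',round(s['time'],2),'op',round(s['opening'],3),'q',s['qpos'].round(2))
E
python3 -c "
from h import *
shift((.4687,.0942,.15),-51.7)"
```

```text
t cm [ 42.81   8.09 -46.11] a deg [9.0000e-02 1.2658e+02 1.3000e-01] pos [0.1757 0.6511 0.2301] F [ 0.46 -1.    0.32] t 0.1 op 1.001 q [ 1.16  0.29  1.58  0.    1.28 -0.15]
```

{"name": "play_rows", "arguments": {
  "steps": [
    {"tx": 3,"tz": -3,"ay": 7,"claw": 8.5},
    {"tx": 6,"tz": -6,"ay": 14},
    {"tx": 9,"tz": -9.5,"ay": 21},
    {"tx": 12,"tz": -12.5,"ay": 28},
    {"tx": 15,"tz": -15.5,"ay": 35},
    {"tx": 18,"tz": -19,"ay": 42},
    {"tx": 21,"tz": -22,"ay": 49},
    {"tx": 23,"tz": -25,"ay": 56},
    {"tx": 26,"tz": -28,"ay": 63},
    {"tx": 28,"tz": -30.5,"ay": 70},
    {"tx": 30,"tz": -32.5,"ay": 77},
    {"tx": 32,"tz": -34.5,"ay": 84}
  ]
}}

```text
invalid input at $.steps[0]: expected keys claw, tx, ty, tz, ax, ay, az
```

```bash
python3 -c "
from h import *
shift((.4687,.0942,.15),-51.7)"
```

```text
t cm [ 42.81   8.09 -46.11] a deg [9.0000e-02 1.2658e+02 1.3000e-01] pos [0.1757 0.6511 0.2301] F [ 0.46 -1.    0.32] t 0.1 op 1.001 q [ 1.16  0.29  1.58  0.    1.28 -0.15]
```

All keys are required in every row.

{"name": "play_rows", "arguments": {
  "steps": [
    {"claw": 8.5,"tx": 6,"ty": 0,"tz": -6,"ax": 0,"ay": 14,"az": 0},
    {"claw": 8.5,"tx": 9,"ty": 0,"tz": -9.5,"ax": 0,"ay": 21,"az": 0},
    {"claw": 8.5,"tx": 12,"ty": 0,"tz": -12.5,"ax": 0,"ay": 28,"az": 0},
    {"claw": 8.5,"tx": 15,"ty": 0,"tz": -16,"ax": 0,"ay": 35,"az": 0},
    {"claw": 8.5,"tx": 18,"ty": 0,"tz": -19,"ax": 0,"ay": 42,"az": 0},
    {"claw": 8.5,"tx": 21,"ty": 0,"tz": -22,"ax": 0,"ay": 49,"az": 0},
    {"claw": 8.5,"tx": 23,"ty": 0,"tz": -25,"ax": 0,"ay": 56,"az": 0},
    {"claw": 8.5,"tx": 26,"ty": 0,"tz": -28,"ax": 0,"ay": 63,"az": 0},
    {"claw": 8.5,"tx": 28,"ty": 0,"tz": -30.5,"ax": 0,"ay": 70,"az": 0},
    {"claw": 8.5,"tx": 31,"ty": 0,"tz": -33,"ax": 0,"ay": 77,"az": 0},
    {"claw": 8.5,"tx": 33,"ty": 0,"tz": -35.5,"ax": 0,"ay": 84,"az": 0},
    {"claw": 8.5,"tx": 35,"ty": 0,"tz": -38,"ax": 0,"ay": 91,"az": 0}
  ],
  "grip_force": 60
}}

```text
time: 1.1
eef_pos: [0.4079, 0.2069, 0.2311]
tcp_rot: [0.448, -0.547, 0.547, -0.448]
contact_force: [1.4, 0.9, -0.3]
opening: 0.994
```

```bash
python3 -c "
from h import *
shift((.4687,.0942,.15),-51.7)"
```

```text
t cm [9.84 8.11 8.19] a deg [-0.00e+00  4.03e+01 -1.00e-02] pos [0.4079 0.2069 0.2311] F [ 1.43  0.95 -0.26] t 1.1 op 0.994 q [ 0.25 -0.21  2.09  0.    1.26  0.45]
```

{"name": "play_rows", "arguments": {
  "steps": [
    {"claw": 8.5,"tx": 2.5,"ty": 0,"tz": 2.5,"ax": 0,"ay": 7,"az": 0},
    {"claw": 8.5,"tx": 4.5,"ty": 0,"tz": 4.5,"ax": 0,"ay": 14,"az": 0},
    {"claw": 8.5,"tx": 6.5,"ty": 2,"tz": 6.5,"ax": 0,"ay": 21,"az": 0},
    {"claw": 8.5,"tx": 7.5,"ty": 4,"tz": 7.5,"ax": 0,"ay": 28,"az": 0},
    {"claw": 8.5,"tx": 8,"ty": 7,"tz": 7.9,"ax": 0,"ay": 35.6,"az": 0},
    {"claw": 8.5,"tx": 8,"ty": 8,"tz": 7.9,"ax": 0,"ay": 35.6,"az": 0},
    {"claw": 8.5,"tx": 8,"ty": 8,"tz": 7.9,"ax": 0,"ay": 35.6,"az": 0},
    {"claw": 8.5,"tx": 8,"ty": 8,"tz": 7.9,"ax": 0,"ay": 35.6,"az": 0}
  ]
}}

```text
time: 1.77
eef_pos: [0.4692, 0.1155, 0.151]
tcp_rot: [-0.263, 0.657, -0.656, 0.262]
contact_force: [0.6, 1.1, -0.0]
opening: 0.998
```

```bash
python3 -c "
from h import *
shift((.4687,.0942,.067),-51.7)
p,d=cams.read_camera('side'); cv2.imwrite('pics/s1full.png',p)
crop('side',p,180,100,380,250,4,'pics/s1.png')
p,d=cams.read_camera('top'); cv2.imwrite('pics/t1full.png',p)
crop('top',p,260,170,360,270,5,'pics/t1.png')"
```

```text
t cm [1.49 8.4  1.52] a deg [0.07 5.21 0.07] pos [0.4692 0.1155 0.151 ] F [ 0.63  1.14 -0.01] t 1.77 op 0.998 q [ 0.03 -0.06  2.11  0.    1.09  0.84]
```

View pics/s1.png

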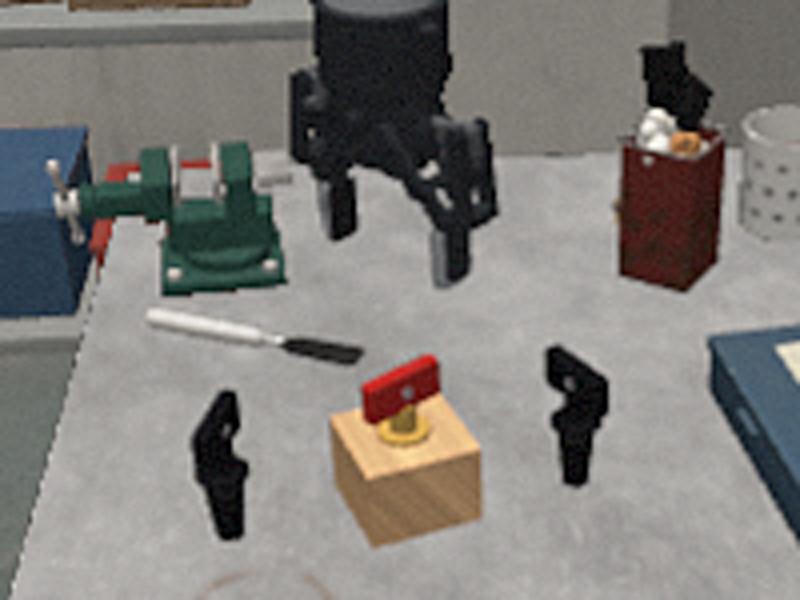

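View pics/t1.png

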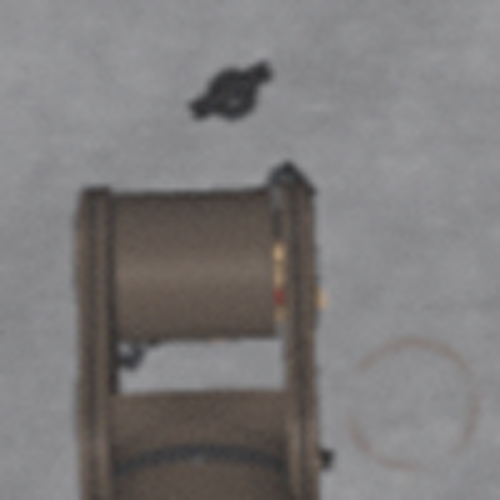

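{"name": "play_rows", "arguments": {
  "steps": [
    {"claw": 6,"tx": 1.5,"ty": 1,"tz": 1.5,"ax": 0,"ay": 5.2,"az": 0},
    {"claw": 6,"tx": 1.5,"ty": 1,"tz": 1.5,"ax": 0,"ay": 5.2,"az": 0},
    {"claw": 6,"tx": 1.5,"ty": 1.5,"tz": 1.5,"ax": 0,"ay": 5.2,"az": 0},
    {"claw": 6,"tx": 1.5,"ty": 1.5,"tz": 1.5,"ax": 0,"ay": 5.2,"az": 0}
  ]
}}

```text
time: 2.2
eef_pos: [0.4693, 0.0945, 0.1367]
tcp_rot: [-0.231, 0.668, -0.668, 0.232]
contact_force: [-0.2, 0.3, -0.8]
opening: 0.702
```

```bash
python3 -c "
from h import *
shift((.4687,.0942,.067),-51.7)
p,d=cams.read_camera('side'); cv2.imwrite('pics/s2full.png',p)
crop('side',p,220,120,340,240,5,'pics/s2.png')"
```

```text
t cm [ 0.07  6.97 -0.01] a deg [-0.01 -0.04 -0.05] pos [0.4693 0.0945 0.1367] F [-0.2   0.34 -0.76] t 2.2 op 0.702 q [-0.01 -0.05  2.13  0.    1.06  0.89]
```

View pics/s2.png

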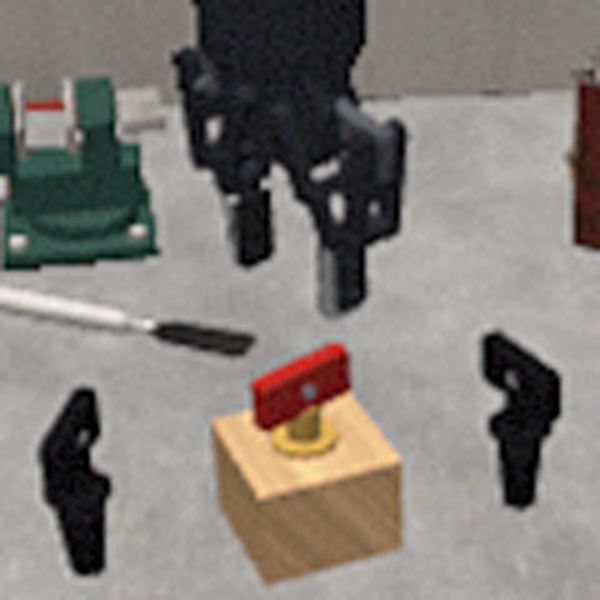

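{"name": "play_rows", "arguments": {
  "steps": [
    {"claw": 6,"tx": 0.07,"ty": 3,"tz": 0,"ax": 0,"ay": 0,"az": 0},
    {"claw": 6,"tx": 0.07,"ty": 5.5,"tz": 0,"ax": 0,"ay": 0,"az": 0},
    {"claw": 6,"tx": 0.07,"ty": 7,"tz": 0,"ax": 0,"ay": 0,"az": 0},
    {"claw": 6,"tx": 0.07,"ty": 7,"tz": 0,"ax": 0,"ay": 0,"az": 0},
    {"claw": 2,"tx": 0.07,"ty": 7,"tz": 0,"ax": 0,"ay": 0,"az": 0},
    {"claw": 2,"tx": 0.07,"ty": 7,"tz": 0,"ax": 0,"ay": 0,"az": 0},
    {"claw": 2,"tx": 0.07,"ty": 7,"tz": 0,"ax": 0,"ay": 0,"az": 0},
    {"claw": 2,"tx": 0.07,"ty": 7,"tz": 0,"ax": 0,"ay": 0,"az": 0},
    {"claw": 2,"tx": 0.07,"ty": 7,"tz": 0,"ax": 0,"ay": 0,"az": 0}
  ]
}}

```text
time: 3.0
eef_pos: [0.4695, 0.0935, 0.0675]
tcp_rot: [0.23, -0.668, 0.669, -0.232]
contact_force: [0.5, 0.3, 0.3]
opening: 0.232
```

```bash
python3 -c "
from h import *
shift((.4687,.0942,.067),-51.7)
p,d=cams.read_camera('side'); cv2.imwrite('pics/s3full.png',p)
crop('side',p,220,120,340,240,5,'pics/s3.png')"
```

```text
t cm [ 0.02  0.05 -0.1 ] a deg [-0.08 -0.15 -0.1 ] pos [0.4695 0.0935 0.0675] F [0.49 0.27 0.3 ] t 3.0 op 0.232 q [-0.02  0.06  2.17  0.    0.91  0.89]
```

View pics/s3.png

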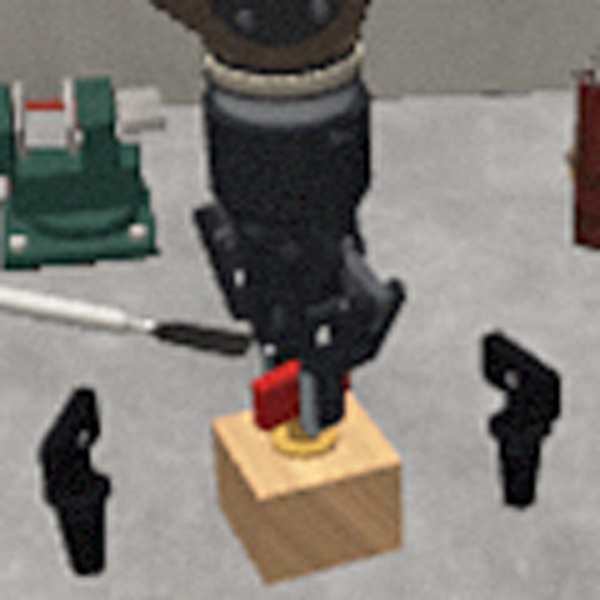

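{"name": "play_rows", "arguments": {
  "steps": [
    {"claw": 0.4,"tx": 0,"ty": 0,"tz": 0,"ax": 0,"ay": 0,"az": 0},
    {"claw": 0.4,"tx": 0,"ty": 0,"tz": 0,"ax": 0,"ay": 0,"az": 0},
    {"claw": 0.4,"tx": 0,"ty": 0,"tz": 0,"ax": 0,"ay": 0,"az": 0},
    {"claw": 0.4,"tx": 0,"ty": 0,"tz": 0,"ax": 0,"ay": 0,"az": 0},
    {"claw": 0.4,"tx": 0,"ty": 0,"tz": 0,"ax": 0,"ay": 0,"az": 0}
  ],
  "grip_force": 80
}}

```text
time: 3.47
eef_pos: [0.4692, 0.0936, 0.0674]
tcp_rot: [0.231, -0.668, 0.668, -0.231]
contact_force: [-2.2, 0.6, 4.7]
opening: 0.146
```

```bash
python3 -c "
from h import *
shift((.4687,.0942,.067),-51.7);print(ctrl.get_state()['wrist_torque'])"
```

```text
t cm [-0.    0.04 -0.08] a deg [-0.02 -0.16 -0.04] pos [0.4692 0.0936 0.0674] F [-2.17  0.59  4.72] t 3.47 op 0.146 q [-0.02  0.06  2.17  0.    0.91  0.89]
[ 0.08859177  0.36880658 -0.01896125]
```

{"name": "play_rows", "arguments": {
  "steps": [
    {"claw": 0.4,"tx": 0,"ty": -1,"tz": 0,"ax": 0,"ay": 0,"az": 0},
    {"claw": 0.4,"tx": 0,"ty": -3,"tz": 0,"ax": 0,"ay": 0,"az": 0},
    {"claw": 0.4,"tx": 0,"ty": -6,"tz": 0,"ax": 0,"ay": 0,"az": 0},
    {"claw": 0.4,"tx": 0,"ty": -9,"tz": 0,"ax": 0,"ay": 0,"az": 0},
    {"claw": 0.4,"tx": 0,"ty": -11,"tz": 0,"ax": 0,"ay": 0,"az": 0},
    {"claw": 0.4,"tx": 0,"ty": -11,"tz": 0,"ax": 0,"ay": 0,"az": 0},
    {"claw": 0.4,"tx": 0,"ty": -11,"tz": 0,"ax": 0,"ay": 0,"az": 0}
  ]
}}

```text
time: 4.05
eef_pos: [0.4689, 0.0934, 0.1769]
tcp_rot: [0.23, -0.668, 0.669, -0.232]
contact_force: [-0.6, -0.0, -3.1]
opening: 0.144
```

```bash
python3 -c "
from h import *
shift((.5255,-.1508,.177),-90.);print(ctrl.get_state()['wrist_torque'])
p,d=cams.read_camera('side'); cv2.imwrite('pics/s4full.png',p)
crop('side',p,220,100,340,240,4,'pics/s4.png')"
```

```text
t cm [1.063e+01 1.000e-02 2.270e+01] a deg [-0.05 38.14 -0.11] pos [0.4689 0.0934 0.1769] F [-0.63 -0.04 -3.05] t 4.05 op 0.144 q [-0.02 -0.1   2.1  -0.    1.14  0.89]
[-0.00706193 -0.05475601 -0.03262825]
```

View pics/s4.png

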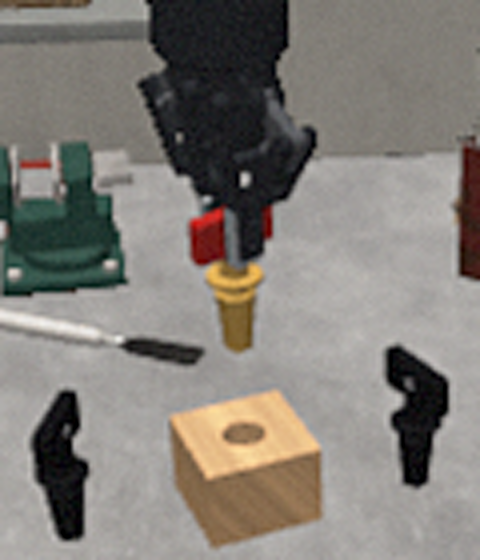

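{"name": "play_rows", "arguments": {
  "steps": [
    {"claw": 0.4,"tx": 1,"ty": 0,"tz": 2,"ax": 0,"ay": 3,"az": 0},
    {"claw": 0.4,"tx": 2.5,"ty": 0,"tz": 5,"ax": 0,"ay": 8,"az": 0},
    {"claw": 0.4,"tx": 4,"ty": 0,"tz": 8.5,"ax": 0,"ay": 14,"az": 0},
    {"claw": 0.4,"tx": 5.5,"ty": 0,"tz": 12,"ax": 0,"ay": 20,"az": 0},
    {"claw": 0.4,"tx": 7.2,"ty": 0,"tz": 15.5,"ax": 0,"ay": 26,"az": 0},
    {"claw": 0.4,"tx": 8.8,"ty": 0,"tz": 19,"ax": 0,"ay": 32,"az": 0},
    {"claw": 0.4,"tx": 10.0,"ty": 0,"tz": 21.5,"ax": 0,"ay": 36,"az": 0},
    {"claw": 0.4,"tx": 10.6,"ty": 0,"tz": 22.7,"ax": 0,"ay": 38.1,"az": 0},
    {"claw": 0.4,"tx": 10.6,"ty": 0,"tz": 22.7,"ax": 0,"ay": 38.1,"az": 0},
    {"claw": 0.4,"tx": 10.6,"ty": 0,"tz": 22.7,"ax": 0,"ay": 38.1,"az": 0},
    {"claw": 0.4,"tx": 10.6,"ty": 0,"tz": 22.7,"ax": 0,"ay": 38.1,"az": 0}
  ]
}}

```text
time: 5.02
eef_pos: [0.5244, -0.1489, 0.1747]
tcp_rot: [-0.002, 0.708, -0.706, -0.0]
contact_force: [-0.7, -0.2, -1.8]
opening: 0.147
```

```bash
python3 -c "
from h import *
shift((.5255,-.1508,.137),-90.);print(ctrl.get_state()['wrist_torque'])
p,d=cams.read_camera('side'); cv2.imwrite('pics/s5full.png',p)
crop('side',p,260,180,370,310,5,'pics/s5.png')
p,d=cams.read_camera('top'); cv2.imwrite('pics/t5full.png',p)
crop('top',p,340,150,440,250,5,'pics/t5.png')"
```

```text
t cm [-0.12  3.76  0.2 ] a deg [0.12 0.13 0.17] pos [ 0.5244 -0.1489  0.1747] F [-0.71 -0.21 -1.75] t 5.02 op 0.147 q [-0.46  0.06  1.95  0.    1.14  1.11]
[-0.01147856  0.02871282  0.00763909]
```

View pics/s5.png

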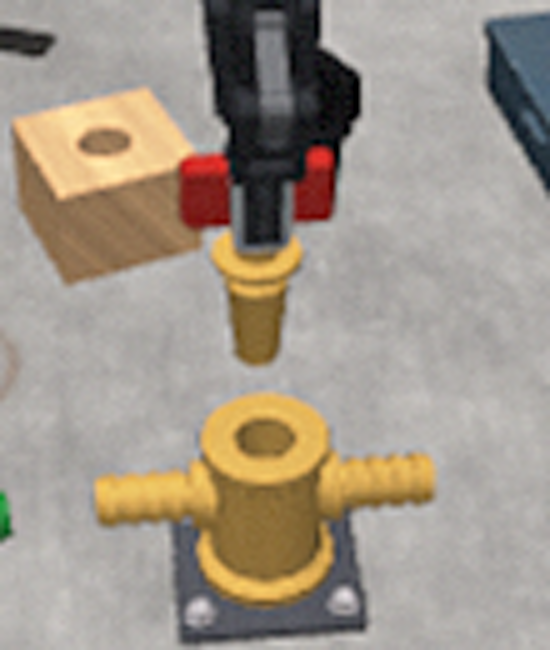

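View pics/t5.png

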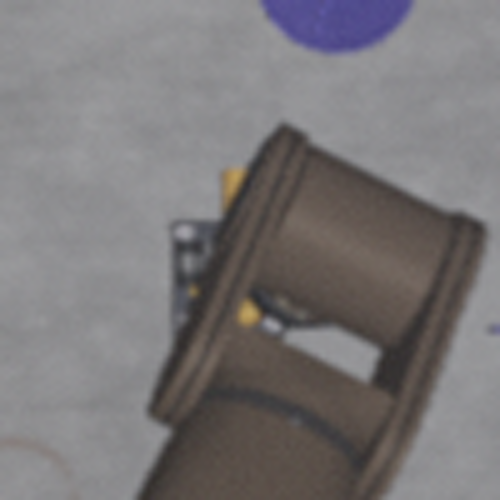

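```bash
python3 -c "
from h import *
np.set_printoptions(precision=4,suppress=True)
cr=lambda x,y,k,x0,y0:((x+.5)/k-.5+x0,(y+.5)/k-.5+y0)
f=lambda x,y,z:onplane('side',[cr(x,y,5,260,180)],z)[0]
p=cv2.imread('pics/s5full.png')
print('foot',f(258,353,.1157),'collar top',f(257,253,.1657),'mouth barrel',f(265,437,.075),'hole',f(266,438,.075))
print(proj('side',[[.5244,-.1489,.1157],[.5255,-.1508,.075]]),cr(258,353,5,260,180),cr(265,437,5,260,180))
"
```

```text
foot [ 0.5235 -0.1495  0.1157] collar top [ 0.5232 -0.1518  0.1657] mouth barrel [ 0.5257 -0.1526  0.075 ] hole [ 0.5261 -0.1532  0.075 ]
[[311.6505 249.957 ]
 [312.3999 266.3753]] (311.2, 250.2) (312.6, 267.0)
```

{"name": "play_rows", "arguments": {
  "steps": [
    {"claw": 0.4,"tx": -0.2,"ty": 1,"tz": 0.23,"ax": 0,"ay": 0,"az": 0},
    {"claw": 0.4,"tx": -0.2,"ty": 2.5,"tz": 0.23,"ax": 0,"ay": 0,"az": 0},
    {"claw": 0.4,"tx": -0.2,"ty": 3.5,"tz": 0.23,"ax": 0,"ay": 0,"az": 0},
    {"claw": 0.4,"tx": -0.2,"ty": 4.2,"tz": 0.23,"ax": 0,"ay": 0,"az": 0},
    {"claw": 0.4,"tx": -0.2,"ty": 4.8,"tz": 0.23,"ax": 0,"ay": 0,"az": 0},
    {"claw": 0.4,"tx": -0.2,"ty": 4.8,"tz": 0.23,"ax": 0,"ay": 0,"az": 0}
  ]
}}

```text
time: 5.62
eef_pos: [0.5265, -0.1521, 0.1265]
tcp_rot: [-0.001, 0.708, -0.707, -0.001]
contact_force: [-0.6, -0.2, -1.9]
opening: 0.146
```

```bash
python3 -c "
from h import *
shift((.5275,-.1512,.107),-90.);print(ctrl.get_state()['wrist_torque'])
p,d=cams.read_camera('side'); cv2.imwrite('pics/s6full.png',p)
crop('side',p,260,190,370,310,5,'pics/s6.png')"
```

```text
t cm [-0.1   1.95 -0.09] a deg [0.08 0.07 0.16] pos [ 0.5265 -0.1521  0.1265] F [-0.64 -0.18 -1.93] t 5.62 op 0.146 q [-0.47  0.12  1.97  0.    1.05  1.1 ]
[-0.00816828 -0.03155089  0.04044899]
```

View pics/s6.png

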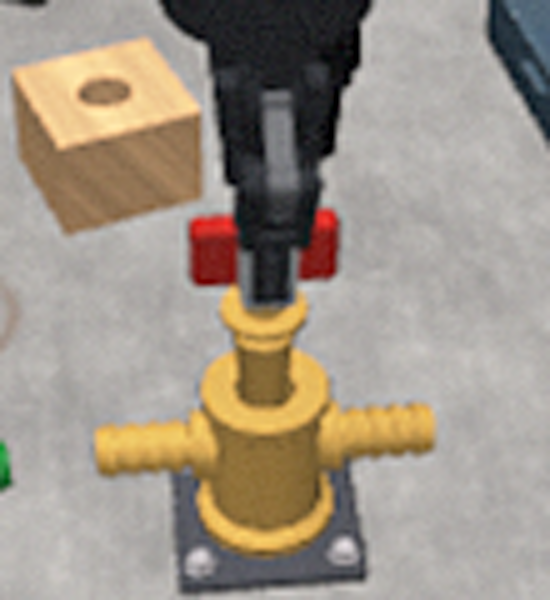

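{"name": "play_rows", "arguments": {
  "steps": [
    {"claw": 0.4,"tx": 0,"ty": 0.5,"tz": 0,"ax": 0,"ay": 0,"az": 0},
    {"claw": 0.4,"tx": 0,"ty": 1.0,"tz": 0,"ax": 0,"ay": 0,"az": 0},
    {"claw": 0.4,"tx": 0,"ty": 1.5,"tz": 0,"ax": 0,"ay": 0,"az": 0},
    {"claw": 0.4,"tx": 0,"ty": 1.7,"tz": 0,"ax": 0,"ay": 0,"az": 0},
    {"claw": 0.4,"tx": 0,"ty": 1.7,"tz": 0,"ax": 0,"ay": 0,"az": 0},
    {"claw": 0.4,"tx": 0,"ty": 1.7,"tz": 0,"ax": 0,"ay": 0,"az": 0}
  ]
}}

```text
time: 6.17
eef_pos: [0.5274, -0.1528, 0.1112]
tcp_rot: [-0.0, 0.707, -0.707, 0.0]
contact_force: [-1.1, -0.1, -2.6]
opening: 0.146
```

```bash
python3 -c "
from h import *
shift((.5275,-.1512,.107),-90.);print(ctrl.get_state()['wrist_torque'])"
```

```text
t cm [-0.01  0.42 -0.16] a deg [0.01 0.04 0.02] pos [ 0.5274 -0.1528  0.1112] F [-1.1  -0.11 -2.58] t 6.17 op 0.146 q [-0.47  0.14  1.98  0.    1.02  1.1 ]
[-0.01513709  0.02162595 -0.03526253]
```

{"name": "play_rows", "arguments": {
  "steps": [
    {"claw": 0.4,"tx": 0,"ty": 0.2,"tz": 0,"ax": 0,"ay": 0,"az": 0},
    {"claw": 0.4,"tx": 0,"ty": 0.4,"tz": 0,"ax": 0,"ay": 0,"az": 0},
    {"claw": 0.4,"tx": 0,"ty": 0.6,"tz": 0,"ax": 0,"ay": 0,"az": 0},
    {"claw": 0.4,"tx": 0,"ty": 0.6,"tz": 0,"ax": 0,"ay": 0,"az": 0},
    {"claw": 0.4,"tx": 0,"ty": 0.6,"tz": 0,"ax": 0,"ay": 0,"az": 0}
  ]
}}

```text
time: 6.58
eef_pos: [0.5281, -0.1529, 0.1064]
tcp_rot: [-0.0, -0.707, 0.707, -0.001]
contact_force: [-0.3, 1.7, 2.6]
opening: 0.141
```

```bash
python3 -c "
from h import *
shift((.5275,-.1512,.1015),-90.);print(ctrl.get_state()['wrist_torque'])"
```

```text
t cm [ 0.07  0.49 -0.17] a deg [-0.01  0.04 -0.09] pos [ 0.5281 -0.1529  0.1064] F [-0.29  1.66  2.6 ] t 6.58 op 0.141 q [-0.47  0.15  1.98  0.    1.01  1.1 ]
[0.33741565 0.09130661 0.01868093]
```

{"name": "play_rows", "arguments": {
  "steps": [
    {"claw": 0.4,"tx": 0,"ty": 0.1,"tz": -0.1,"ax": 0,"ay": 0,"az": 0},
    {"claw": 0.4,"tx": 0,"ty": 0.2,"tz": -0.1,"ax": 0,"ay": 0,"az": 0},
    {"claw": 0.4,"tx": 0,"ty": 0.3,"tz": -0.1,"ax": 0,"ay": 0,"az": 0},
    {"claw": 0.4,"tx": 0,"ty": 0.3,"tz": -0.1,"ax": 0,"ay": 0,"az": 0}
  ]
}}

```text
time: 6.92
eef_pos: [0.5278, -0.1522, 0.1027]
tcp_rot: [-0.0, -0.707, 0.707, -0.001]
contact_force: [-1.0, -0.1, 3.5]
opening: 0.146
```

```bash
python3 -c "
from h import *
shift((.5275,-.1512,.1015),-90.);print(ctrl.get_state()['wrist_torque'])"
```

```text
t cm [ 0.03  0.12 -0.1 ] a deg [-0.06  0.05 -0.06] pos [ 0.5278 -0.1522  0.1027] F [-0.97 -0.14  3.45] t 6.92 op 0.146 q [-0.47  0.16  1.98 -0.    1.    1.1 ]
[-0.10127725  0.05940222 -0.03350807]
```

{"name": "play_rows", "arguments": {
  "steps": [
    {"claw": 0.4,"tx": 0,"ty": 0.05,"tz": 0,"ax": 0,"ay": 0,"az": 0},
    {"claw": 0.4,"tx": 0,"ty": 0.1,"tz": 0,"ax": 0,"ay": 0,"az": 0},
    {"claw": 0.4,"tx": 0,"ty": 0.1,"tz": 0,"ax": 0,"ay": 0,"az": 0}
  ]
}}

```text
time: 7.17
eef_pos: [0.5275, -0.152, 0.1013]
tcp_rot: [0.0, -0.707, 0.707, -0.0]
contact_force: [-0.3, 0.1, 4.7]
opening: 0.145
```

{"name": "play_rows", "arguments": {
  "steps": [
    {"claw": 0.4,"tx": 0,"ty": 0.05,"tz": 0,"ax": 0,"ay": 0,"az": 0},
    {"claw": 0.4,"tx": 0,"ty": 0.1,"tz": 0,"ax": 0,"ay": 0,"az": 0},
    {"claw": 0.4,"tx": 0,"ty": 0.1,"tz": 0,"ax": 0,"ay": 0,"az": 0}
  ]
}}

```text
time: 7.42
eef_pos: [0.5274, -0.1518, 0.1002]
tcp_rot: [-0.0, 0.707, -0.707, 0.0]
contact_force: [0.3, -1.3, 3.8]
opening: 0.147
```

{"name": "play_rows", "arguments": {
  "steps": [
    {"claw": 0.4,"tx": 0,"ty": 0.05,"tz": 0,"ax": 0,"ay": 0,"az": 0},
    {"claw": 0.4,"tx": 0,"ty": 0.1,"tz": 0,"ax": 0,"ay": 0,"az": 0},
    {"claw": 0.4,"tx": 0,"ty": 0.1,"tz": 0,"ax": 0,"ay": 0,"az": 0}
  ]
}}

```text
time: 7.67
eef_pos: [0.5273, -0.1517, 0.0992]
tcp_rot: [-0.0, 0.707, -0.707, 0.0]
contact_force: [-0.6, 0.8, 4.2]
opening: 0.144
```

{"name": "play_rows", "arguments": {
  "steps": [
    {"claw": 0.4,"tx": 0,"ty": 0.05,"tz": 0,"ax": 0,"ay": 0,"az": 0},
    {"claw": 0.4,"tx": 0,"ty": 0.1,"tz": 0,"ax": 0,"ay": 0,"az": 0},
    {"claw": 0.4,"tx": 0,"ty": 0.1,"tz": 0,"ax": 0,"ay": 0,"az": 0}
  ]
}}

```text
time: 7.92
eef_pos: [0.5273, -0.1517, 0.0982]
tcp_rot: [-0.0, 0.707, -0.707, 0.0]
contact_force: [-1.4, -0.2, 5.2]
opening: 0.144
```

{"name": "play_rows", "arguments": {
  "steps": [
    {"claw": 0.4,"tx": 0,"ty": 0.05,"tz": 0,"ax": 0,"ay": 0,"az": 0},
    {"claw": 0.4,"tx": 0,"ty": 0.1,"tz": 0,"ax": 0,"ay": 0,"az": 0},
    {"claw": 0.4,"tx": 0,"ty": 0.1,"tz": 0,"ax": 0,"ay": 0,"az": 0}
  ]
}}

```text
time: 8.17
eef_pos: [0.5273, -0.1516, 0.0972]
tcp_rot: [-0.0, 0.707, -0.707, 0.0]
contact_force: [-0.7, 0.7, 4.9]
opening: 0.147
```

{"name": "play_rows", "arguments": {
  "steps": [
    {"claw": 0.4,"tx": 0,"ty": 0.05,"tz": 0,"ax": 0,"ay": 0,"az": 0},
    {"claw": 0.4,"tx": 0,"ty": 0.08,"tz": 0,"ax": 0,"ay": 0,"az": 0},
    {"claw": 0.4,"tx": 0,"ty": 0.08,"tz": 0,"ax": 0,"ay": 0,"az": 0}
  ]
}}

```text
time: 8.42
eef_pos: [0.5273, -0.1516, 0.0965]
tcp_rot: [-0.0, 0.707, -0.707, 0.0]
contact_force: [-1.8, 1.6, 5.1]
opening: 0.144
```

{"name": "play_rows", "arguments": {
  "steps": [
    {"claw": 0.4,"tx": 0,"ty": 0.04,"tz": 0,"ax": 0,"ay": 0,"az": 0},
    {"claw": 0.4,"tx": 0,"ty": 0.08,"tz": 0,"ax": 0,"ay": 0,"az": 0},
    {"claw": 0.4,"tx": 0,"ty": 0.08,"tz": 0,"ax": 0,"ay": 0,"az": 0}
  ]
}}

```text
time: 8.67
eef_pos: [0.5273, -0.1516, 0.0959]
tcp_rot: [-0.001, 0.707, -0.707, -0.0]
contact_force: [-2.2, 1.5, 6.2]
opening: 0.144
```

{"name": "play_rows", "arguments": {
  "steps": [
    {"claw": 0.4,"tx": 0.04,"ty": 0.03,"tz": -0.03,"ax": 0,"ay": 0,"az": 0},
    {"claw": 0.4,"tx": 0.05,"ty": 0.05,"tz": -0.03,"ax": 0,"ay": 0,"az": 0},
    {"claw": 0.4,"tx": 0.05,"ty": 0.05,"tz": -0.03,"ax": 0,"ay": 0,"az": 0}
  ]
}}

```text
time: 8.92
eef_pos: [0.5272, -0.1515, 0.0958]
tcp_rot: [-0.0, 0.707, -0.707, 0.0]
contact_force: [-1.3, 0.9, 6.9]
opening: 0.143
```

{"name": "play_rows", "arguments": {
  "steps": [
    {"claw": 0.4,"tx": 0.03,"ty": 0.04,"tz": -0.02,"ax": 0,"ay": 0,"az": 0},
    {"claw": 0.4,"tx": 0.03,"ty": 0.05,"tz": -0.02,"ax": 0,"ay": 0,"az": 0},
    {"claw": 0.4,"tx": 0.03,"ty": 0.05,"tz": -0.02,"ax": 0,"ay": 0,"az": 0}
  ]
}}

```text
time: 9.17
eef_pos: [0.5271, -0.1515, 0.0956]
tcp_rot: [-0.0, -0.707, 0.707, -0.001]
contact_force: [-1.4, 0.6, 8.3]
opening: 0.143
```

```bash
python3 -c "
from h import *
s=ctrl.get_state();print(s['contact_force'],s['wrist_torque'],s['eef_pos'])
p,d=cams.read_camera('side'); cv2.imwrite('pics/s7full.png',p)
crop('side',p,260,190,370,310,5,'pics/s7.png')
s=ctrl.get_state();print(s['contact_force'],s['wrist_torque'],s['eef_pos'])"
```

```text
[-1.40579066  0.62702863  8.30363002] [ 0.09788682  0.26705021 -0.01050685] [ 0.52712318 -0.15151501  0.09563613]
[-1.49348455  0.5865322   7.58823848] [0.12577783 0.21820863 0.01542926] [ 0.52714286 -0.15153795  0.09566555]
```

View pics/s7.png

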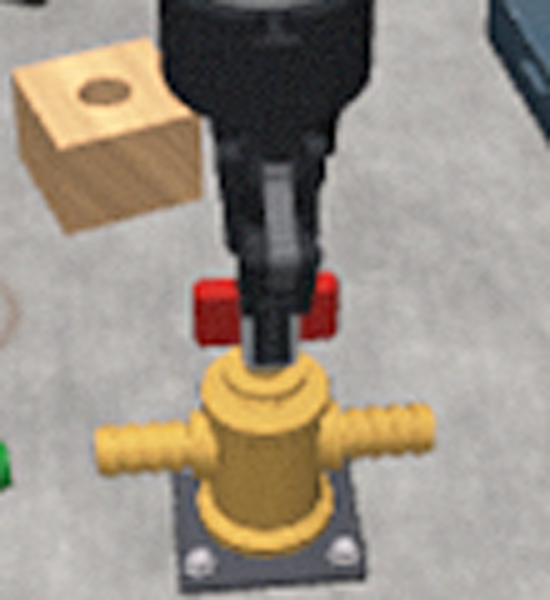

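{"name": "play_rows", "arguments": {
  "steps": [
    {"claw": 0.4,"tx": 0.02,"ty": 0.05,"tz": -0.01,"ax": 0,"ay": 0,"az": 0},
    {"claw": 0.4,"tx": 0.04,"ty": 0.1,"tz": -0.02,"ax": 0,"ay": 0,"az": 0},
    {"claw": 0.4,"tx": 0.04,"ty": 0.1,"tz": -0.02,"ax": 0,"ay": 0,"az": 0},
    {"claw": 0.4,"tx": 0.04,"ty": 0.1,"tz": -0.02,"ax": 0,"ay": 0,"az": 0}
  ],
  "grip_force": 100
}}

```text
time: 9.55
eef_pos: [0.5272, -0.1515, 0.0954]
tcp_rot: [-0.0, -0.707, 0.707, -0.001]
contact_force: [-2.3, 1.3, 9.9]
opening: 0.135
```

{"name": "play_rows", "arguments": {
  "steps": [
    {"claw": 0.4,"tx": 0.03,"ty": 0.03,"tz": -0.02,"ax": 0,"ay": -2,"az": 0},
    {"claw": 0.4,"tx": 0.03,"ty": 0.06,"tz": -0.03,"ax": 0,"ay": -4,"az": 0},
    {"claw": 0.4,"tx": 0.03,"ty": 0.06,"tz": -0.03,"ax": 0,"ay": -6,"az": 0}
  ]
}}

```text
time: 9.8
eef_pos: [0.5271, -0.1515, 0.0949]
tcp_rot: [0.037, -0.706, 0.707, -0.039]
contact_force: [-1.8, -0.1, 9.3]
opening: 0.134
```

```bash
python3 -c "
from h import *
s=ctrl.get_state();print(s['contact_force'],s['wrist_torque'])
shift(s['eef_pos'],-90)"
```

```text
[-1.77738745 -0.12170587  9.3084142 ] [ 0.1068059   0.29928259 -0.09398578]
t cm [0. 0. 0.] a deg [-0.08  6.11 -0.14] pos [ 0.5271 -0.1515  0.0949] F [-1.78 -0.12  9.31] t 9.8 op 0.134 q [-0.46  0.16  1.99 -0.    0.98  1.  ]
```

{"name": "play_rows", "arguments": {
  "steps": [
    {"claw": 0.4,"tx": 0.02,"ty": 0.05,"tz": -0.01,"ax": 0,"ay": -3,"az": 0},
    {"claw": 0.4,"tx": 0.03,"ty": 0.09,"tz": -0.02,"ax": 0,"ay": -6,"az": 0},
    {"claw": 0.4,"tx": 0.03,"ty": 0.11,"tz": -0.02,"ax": 0,"ay": -9,"az": 0}
  ]
}}

```text
time: 10.05
eef_pos: [0.5271, -0.1514, 0.0945]
tcp_rot: [0.092, -0.7, 0.702, -0.094]
contact_force: [-3.2, 0.6, 13.9]
opening: 0.136
```

{"name": "play_rows", "arguments": {
  "steps": [
    {"claw": 0.4,"tx": 0.04,"ty": -0.03,"tz": -0.02,"ax": 0,"ay": -3,"az": 0},
    {"claw": 0.4,"tx": 0.06,"ty": -0.02,"tz": -0.03,"ax": 0,"ay": -6,"az": 0}
  ]
}}

```text
time: 10.22
eef_pos: [0.5268, -0.1513, 0.0945]
tcp_rot: [0.128, -0.694, 0.696, -0.131]
contact_force: [0.4, 1.6, 10.3]
opening: 0.132
```

{"name": "play_rows", "arguments": {
  "steps": [
    {"claw": 0.4,"tx": 0.0,"ty": 0.02,"tz": -0.02,"ax": 0,"ay": -3,"az": 0},
    {"claw": 0.4,"tx": 0.0,"ty": 0.04,"tz": -0.03,"ax": 0,"ay": -6,"az": 0}
  ]
}}

```text
time: 10.38
eef_pos: [0.5269, -0.1512, 0.0944]
tcp_rot: [0.164, -0.686, 0.688, -0.167]
contact_force: [-0.5, 0.0, 11.7]
opening: 0.136
```

{"name": "play_rows", "arguments": {
  "steps": [
    {"claw": 0.4,"tx": 0.01,"ty": 0.0,"tz": -0.01,"ax": 0,"ay": -3,"az": 0},
    {"claw": 0.4,"tx": 0.01,"ty": 0.01,"tz": -0.02,"ax": 0,"ay": -6,"az": 0},
    {"claw": 0.4,"tx": 0.01,"ty": 0.02,"tz": -0.02,"ax": 0,"ay": -9,"az": 0}
  ]
}}

```text
time: 10.63
eef_pos: [0.5268, -0.1512, 0.0943]
tcp_rot: [0.218, -0.671, 0.674, -0.221]
contact_force: [-0.7, -0.2, 11.9]
opening: 0.134
```

```bash
python3 -c "
from h import *
s=ctrl.get_state();print(s['contact_force'],s['wrist_torque'])
shift(s['eef_pos'],0)"
```

```text
[-0.70728154 -0.24688919 11.87046806] [ 0.06046904  0.16333024 -0.20525029]
t cm [0. 0. 0.] a deg [-3.200e-01 -5.389e+01 -3.000e-02] pos [ 0.5268 -0.1512  0.0943] F [-0.71 -0.25 11.87] t 10.63 op 0.134 q [-0.46  0.16  1.99  0.    0.98  0.48]
```

{"name": "play_rows", "arguments": {
  "steps": [
    {"claw": 0.4,"tx": 0.01,"ty": 0.0,"tz": -0.01,"ax": 0,"ay": -3,"az": 0},
    {"claw": 0.4,"tx": 0.01,"ty": 0.01,"tz": -0.02,"ax": 0,"ay": -6,"az": 0},
    {"claw": 0.4,"tx": 0.01,"ty": 0.01,"tz": -0.02,"ax": 0,"ay": -9,"az": 0}
  ]
}}

```text
time: 10.88
eef_pos: [0.5267, -0.151, 0.0942]
tcp_rot: [0.27, -0.652, 0.654, -0.273]
contact_force: [-0.4, 0.4, 10.8]
opening: 0.134
```

{"name": "play_rows", "arguments": {
  "steps": [
    {"claw": 0.4,"tx": 0.01,"ty": 0.02,"tz": -0.01,"ax": 0,"ay": -3,"az": 0},
    {"claw": 0.4,"tx": 0.01,"ty": 0.03,"tz": -0.02,"ax": 0,"ay": -6,"az": 0},
    {"claw": 0.4,"tx": 0.01,"ty": 0.04,"tz": -0.02,"ax": 0,"ay": -9,"az": 0}
  ]
}}

```text
time: 11.13
eef_pos: [0.5266, -0.151, 0.0941]
tcp_rot: [0.32, -0.628, 0.631, -0.323]
contact_force: [-1.9, 0.3, 12.6]
opening: 0.137
```

{"name": "play_rows", "arguments": {
  "steps": [
    {"claw": 0.4,"tx": 0.01,"ty": 0.0,"tz": -0.02,"ax": 0,"ay": -3,"az": 0},
    {"claw": 0.4,"tx": 0.02,"ty": 0.0,"tz": -0.04,"ax": 0,"ay": -6,"az": 0},
    {"claw": 0.4,"tx": 0.02,"ty": 0.0,"tz": -0.04,"ax": 0,"ay": -9,"az": 0}
  ]
}}

```text
time: 11.38
eef_pos: [0.5264, -0.1509, 0.0941]
tcp_rot: [0.368, -0.601, 0.604, -0.372]
contact_force: [0.3, 0.7, 11.7]
opening: 0.138
```

{"name": "play_rows", "arguments": {
  "steps": [
    {"claw": 0.4,"tx": 0.0,"ty": 0.0,"tz": -0.01,"ax": 0,"ay": -3,"az": 0},
    {"claw": 0.4,"tx": 0.0,"ty": 0.01,"tz": -0.02,"ax": 0,"ay": -6,"az": 0},
    {"claw": 0.4,"tx": 0.0,"ty": 0.01,"tz": -0.02,"ax": 0,"ay": -9,"az": 0}
  ]
}}

```text
time: 11.63
eef_pos: [0.5263, -0.1509, 0.094]
tcp_rot: [0.415, -0.57, 0.574, -0.417]
contact_force: [1.1, 0.5, 12.1]
opening: 0.14
```

```bash
python3 -c "
from h import *
s=ctrl.get_state();print(s['contact_force'],s['wrist_torque'])
shift(s['eef_pos'],0)"
```

```text
[ 1.08858434  0.4800899  12.06506507] [ 0.09174022 -0.01307982 -0.16137017]
t cm [0. 0. 0.] a deg [ -0.39 -17.9    0.07] pos [ 0.5263 -0.1509  0.094 ] F [ 1.09  0.48 12.07] t 11.63 op 0.14 q [-0.46  0.16  2.    0.    0.98 -0.15]
```

{"name": "play_rows", "arguments": {
  "steps": [
    {"claw": 0.4,"tx": 0.0,"ty": 0.0,"tz": 0.0,"ax": 0,"ay": -3,"az": 0},
    {"claw": 0.4,"tx": 0.0,"ty": 0.0,"tz": 0.0,"ax": 0,"ay": -6,"az": 0},
    {"claw": 0.4,"tx": 0.0,"ty": 0.01,"tz": 0.0,"ax": 0,"ay": -9,"az": 0}
  ]
}}

```text
time: 11.88
eef_pos: [0.5262, -0.1509, 0.094]
tcp_rot: [0.459, -0.535, 0.539, -0.461]
contact_force: [0.2, -0.0, 12.7]
opening: 0.135
```

{"name": "play_rows", "arguments": {
  "steps": [
    {"claw": 0.4,"tx": 0.0,"ty": 0.0,"tz": 0.0,"ax": 0,"ay": -3,"az": 0},
    {"claw": 0.4,"tx": 0.0,"ty": 0.0,"tz": 0.0,"ax": 0,"ay": -6,"az": 0},
    {"claw": 0.4,"tx": 0.0,"ty": 0.0,"tz": 0.0,"ax": 0,"ay": -9,"az": 0}
  ]
}}

```text
time: 12.13
eef_pos: [0.5261, -0.1509, 0.094]
tcp_rot: [0.5, -0.497, 0.502, -0.501]
contact_force: [-0.5, -0.2, 12.8]
opening: 0.134
```

```bash
python3 -c "
from h import *
s=ctrl.get_state();print(s['contact_force'],s['wrist_torque'])
shift(s['eef_pos'],0)
p,d=cams.read_camera('side'); cv2.imwrite('pics/s8full.png',p)
crop('side',p,260,190,370,310,5,'pics/s8.png')
p,d=cams.read_camera('top'); cv2.imwrite('pics/t8full.png',p)
crop('top',p,340,150,440,250,5,'pics/t8.png')"
```

```text
[-0.4838051  -0.24575528 12.75925617] [ 0.07955854  0.14397454 -0.23748975]
t cm [0. 0. 0.] a deg [-0.34  0.1   0.14] pos [ 0.5261 -0.1509  0.094 ] F [-0.48 -0.25 12.76] t 12.13 op 0.134 q [-0.46  0.16  2.    0.    0.98 -0.47]
```

View pics/s8.png

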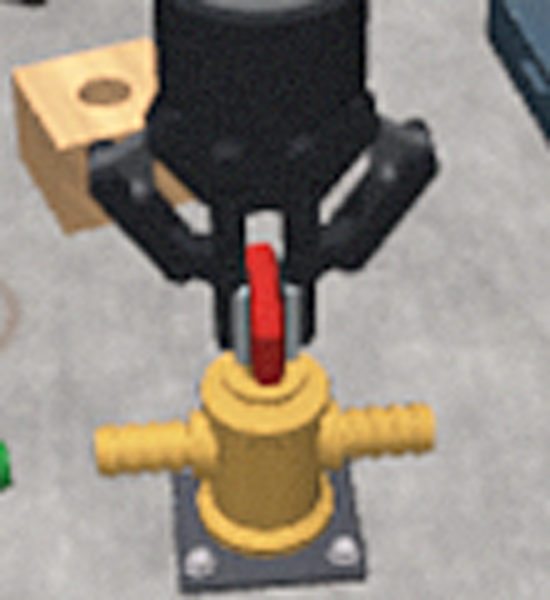

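View pics/t8.png

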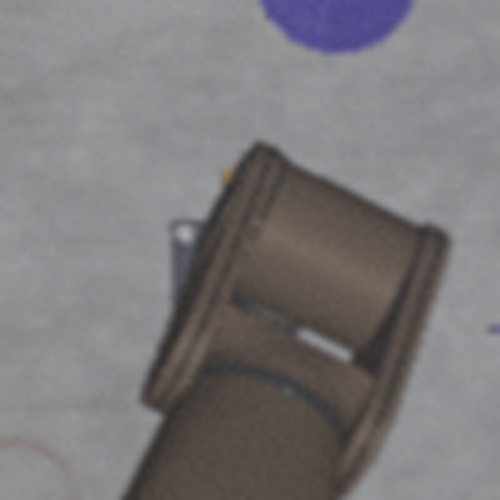

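```bash
python3 -c "
from h import *
for a in (80,90,100):
    d=np.array([np.cos(np.radians(a)),np.sin(np.radians(a)),0])*.028
    P=proj('side',[np.array([.5257,-.151,.127])+d,np.array([.5257,-.151,.127])-d]);print(a,((P-[260,190])*5+2).round(1))
p=cv2.imread('pics/s8full.png').astype(int);m=((p[:,:,2]-p[:,:,1]>70)&(p[:,:,2]-p[:,:,0]>70))
for y in range(237,268):
    x=np.nonzero(m[y,300:325])[0]+300
    if len(x):print(y,x.min(),x.max(),(y-190)*5,(x.mean()-260)*5+2)
"
```

```text
80 [[269.8 236.4]
 [257.8 331.2]]
90 [[257.4 236.5]
 [271.1 331.1]]
100 [[245.1 238. ]
 [284.1 329.4]]
239 309 313 245 257.0
240 309 314 250 259.5
241 309 314 255 259.5
242 309 314 260 259.5
243 309 315 265 262.0
244 310 315 270 264.5
245 310 315 275 264.5
246 310 315 280 264.5
247 310 315 285 264.5
248 310 315 290 264.5
249 310 315 295 264.5
250 310 315 300 264.5
251 310 316 305 267.0
252 310 316 310 267.0
253 310 316 315 267.0
254 310 316 320 267.0
255 310 316 325 267.0
256 310 316 330 267.0
257 310 316 335 267.0
258 311 315 340 267.0
259 311 315 345 267.0
260 311 315 350 267.0
261 311 315 355 267.0
262 311 315 360 267.0
263 311 315 365 267.0
264 311 315 370 267.0
265 311 315 375 267.0
266 312 315 380 269.5
```

{"name": "play_rows", "arguments": {
  "steps": [
    {"claw": 0.4,"tx": 0.0,"ty": -0.01,"tz": 0.0,"ax": 0,"ay": -1,"az": 0},
    {"claw": 0.4,"tx": 0.0,"ty": -0.01,"tz": 0.0,"ax": 0,"ay": -2,"az": 0},
    {"claw": 0.4,"tx": 0.0,"ty": -0.01,"tz": 0.0,"ax": 0,"ay": -2,"az": 0}
  ]
}}

```text
time: 12.48
eef_pos: [0.5261, -0.1509, 0.0939]
tcp_rot: [-0.508, 0.489, -0.493, 0.51]
contact_force: [0.9, 2.1, 12.0]
opening: 0.133
```

{"name": "play_rows", "arguments": {
  "steps": [
    {"claw": 2.0,"tx": 0.0,"ty": 0,"tz": 0.0,"ax": 0,"ay": 0,"az": 0},
    {"claw": 4,"tx": 0.0,"ty": 0,"tz": 0.0,"ax": 0,"ay": 0,"az": 0},
    {"claw": 4,"tx": 0.0,"ty": 0,"tz": 0.0,"ax": 0,"ay": 0,"az": 0},
    {"claw": 5,"tx": 0.0,"ty": 0,"tz": 0.0,"ax": 0,"ay": 0,"az": 0},
    {"claw": 5,"tx": 0.0,"ty": 0,"tz": 0.0,"ax": 0,"ay": 0,"az": 0}
  ]
}}

```text
time: 12.9
eef_pos: [0.5229, -0.1494, 0.09]
tcp_rot: [0.509, -0.492, 0.49, -0.509]
contact_force: [-0.7, 0.5, -0.4]
opening: 0.586
```

```bash
python3 -c "
from h import *
s=ctrl.get_state();print(s['contact_force'],s['wrist_torque'])
shift(s['eef_pos'],0)
p,d=cams.read_camera('side'); cv2.imwrite('pics/s9full.png',p)
crop('side',p,260,190,370,310,5,'pics/s9.png')"
```

```text
[-0.7140762   0.50827043 -0.4027306 ] [ 0.02392607 -0.02861474 -0.04625413]
t cm [0. 0. 0.] a deg [ 0.1   2.04 -0.05] pos [ 0.5229 -0.1494  0.09  ] F [-0.71  0.51 -0.4 ] t 12.9 op 0.586 q [-0.46  0.16  2.    0.    0.98 -0.5 ]
```

View pics/s9.png

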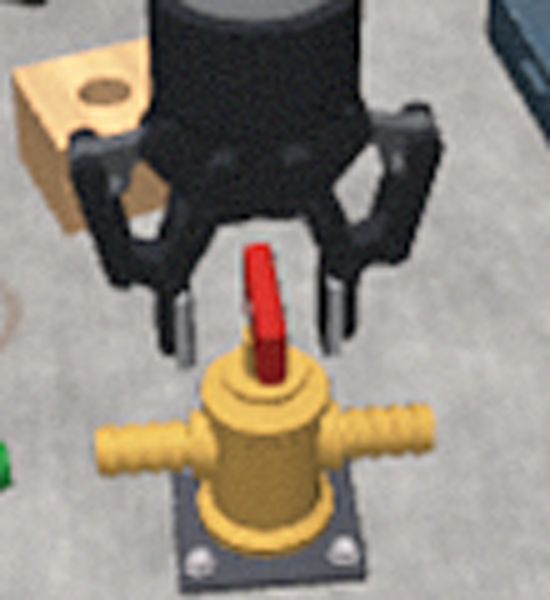

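{"name": "play_rows", "arguments": {
  "steps": [
    {"claw": 6,"tx": 0.0,"ty": -1,"tz": 0.25,"ax": 0,"ay": 0,"az": 0},
    {"claw": 6,"tx": 0.0,"ty": -3,"tz": 0.25,"ax": 0,"ay": 0,"az": 0},
    {"claw": 6,"tx": 0.0,"ty": -7,"tz": 0.25,"ax": 0,"ay": 0,"az": 0},
    {"claw": 6,"tx": 0.0,"ty": -11,"tz": 0.25,"ax": 0,"ay": 0,"az": 0},
    {"claw": 6,"tx": 0.0,"ty": -13,"tz": 4,"ax": 0,"ay": 0,"az": 0},
    {"claw": 6,"tx": 4.0,"ty": -14,"tz": 4,"ax": 0,"ay": 0,"az": 0},
    {"claw": 6,"tx": 8.0,"ty": -14,"tz": 4,"ax": 0,"ay": 0,"az": 0},
    {"claw": 6,"tx": 12.0,"ty": -14,"tz": 4,"ax": 0,"ay": 0,"az": 0},
    {"claw": 6,"tx": 16.0,"ty": -14,"tz": 4,"ax": 0,"ay": 0,"az": 0},
    {"claw": 6,"tx": 16,"ty": -14,"tz": 4,"ax": 0,"ay": 0,"az": 0},
    {"claw": 6,"tx": 16,"ty": -14,"tz": 4,"ax": 0,"ay": 0,"az": 0}
  ]
}}

```text
time: 13.87
eef_pos: [0.5691, -0.3102, 0.2312]
tcp_rot: [-0.508, 0.492, -0.492, 0.508]
contact_force: [0.1, 0.7, -0.0]
opening: 0.705
```

```bash
python3 -c "
from h import *
s=ctrl.get_state();print(s['contact_force'],s['time'],s['eef_pos'])
p,d=cams.read_camera('side'); cv2.imwrite('pics/s10full.png',p)
crop('side',p,260,190,370,310,5,'pics/s10.png')
p,d=cams.read_camera('top'); cv2.imwrite('pics/t10full.png',p)
crop('top',p,340,150,440,250,5,'pics/t10.png')
t=p;r=t[:,:,2].astype(float)-t[:,:,1]; w=np.clip(r[190:220,372:402]-75,0,None)
ys,xs=np.nonzero(w>0);print(len(xs))
if len(xs)>3:
  ww=w[ys,xs];W=onplane('top',np.c_[xs+372,ys+190],.127);C=np.cov(W[:,:2].T,aweights=ww);e,v=np.linalg.eigh(C);print((W*ww[:,None]).sum(0)/ww.sum(),np.degrees(np.arctan2(v[1,1],v[0,1])),np.sqrt(e*12))
p=cv2.imread('pics/s10full.png').astype(int);q=cv2.imread('pics/s9full.png').astype(int)
for p in(q,p):
  m=((p[:,:,2]-p[:,:,1]>70)&(p[:,:,2]-p[:,:,0]>70))[230:272,300:325];ys,xs=np.nonzero(m);print(xs.mean()+300,ys.mean()+230,ys.min()+230,ys.max()+230)
"
```

```text
[ 0.10454255  0.67333003 -0.01026708] 13.8667 [ 0.56907013 -0.31022322  0.23122139]
52
[ 0.52584913 -0.1504489   0.127     ] 91.00848137596903 [0.00717489 0.05161751]
312.6706586826347 252.2694610778443 238 266
312.6707317073171 252.359756097561 238 266
```

View pics/s10full.png

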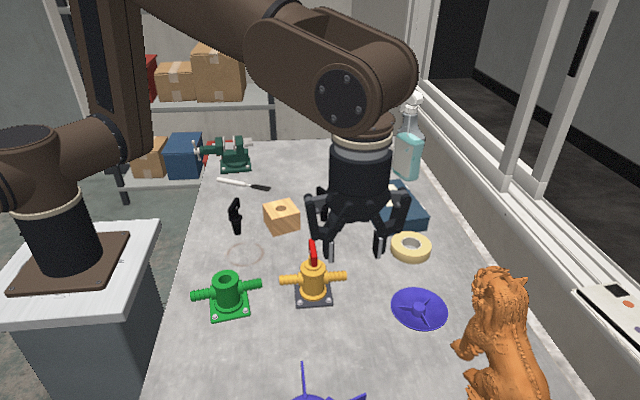

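View pics/t10.png

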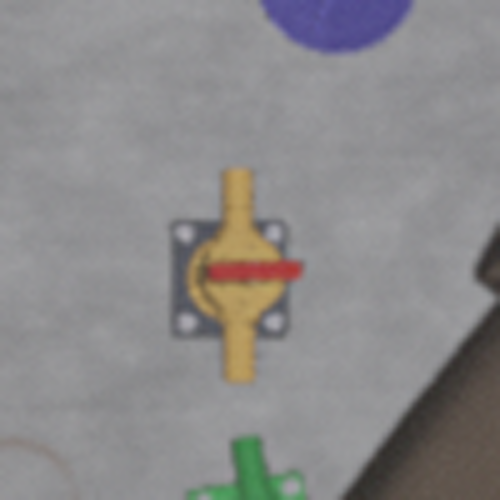

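Handle is square (91°) across the tails, centred on the cock, and has not moved since release. The gripper is clear.

```bash
python3 -c "
from h import *
print(ctrl.sign_off())"
```

```text
the job is handed in; nothing more can be done
None
```

The brass plug is wedged in the brass cock with its red handle square across the hose tails. It stayed put when I let go. The job was handed in at about 14 s of the 58 s allowed.

- **Placing:** I took the plug from the rest and lowered it with the handle in line with the tails. It touched all round with the handle's centre about 40 mm above the mouth, inside the range given.
- **Turning:** I turned it a quarter turn under pressure, and it drew in about 1.5 mm.
- **Final check:** The top camera put the handle at 91° to the tails, centred at (0.526, −0.150) m. In the side camera it had not shifted between the pictures taken after opening the gripper and after moving away. The gripper ended clear of everything.
- **Bystanders:** I never went near the dish, tape roll or scrap tin. I did not compare their positions before and after.

**Pressing force:** Wrist readings were mostly 9–13 N during the turn, with one reading of 13.9 N. The plug's own weight offsets the reading by about 2.5 N. If the press is counted with that weight, it was about 12–15 N, briefly about 16 N, which is over your 15 N mark on that count. The readings scatter by about 1 N.

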